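# Refill the tilt-out nut bin

### The job

Put the nuts away: pull the bin's front flap all the way down, take the tumbler of nuts and pour all six nuts into the bin while the flap is down. Then stand the tumbler upright on the counter again and push the flap fully shut. Leave the other things on the counter where they are.

Things in the scene. Friction and masses are not known exactly. Their poses are not given: they have to be found in the camera images.
- bin: Wooden tilt-out bin, fixed, 190 mm wide (y), 180 mm tall, clear back and top. Origin: on the counter below the middle of the flap's hinge; x points to the bin's back, z up. Store: x 0 to 162 mm, 172 mm wide inside, its floor 32 mm up at the hinge, falling to the back; top panel at x 1 to 170 mm. In front, two side wings (115 mm tall, x -110 to 0 mm) flank the flap
- flap (a joint): angle of the bin's front flap about its bottom hinge: 0 shut (upright), 0.85 rad fully down at its stop, tipped out to the front (bin -x) as a chute into the bin. Beyond about 0.3 rad it sinks to the stop by itself; near upright it stays. The flap is a board 168 mm wide, 10 mm thick, top edge 139 mm from the hinge
- flap_hinge (a point): middle of the flap's hinge line, 32 mm above the counter; its axes are those of the bin (the hinge runs along y)
- flap_handle (a point): middle of the flap's steel bar handle: round bar 10 mm thick, 90 mm long along the bin's y, 40 mm in front of the flap's face (35 mm free gap), 118 mm from the hinge along the flap (150 mm above the counter when shut); z of this frame points up along the flap, x into the bin when shut
- bin_mouth (a point): point in the middle of the opening between flap and bin when the flap is down, 130 mm above the counter, 50 mm in front of the hinge line: nuts dropped here slide down the flap into the bin
- cup: White ceramic handleless tumbler that holds the nuts, about 0.16 kg, 95 mm tall, straight, 66 mm in outer diameter, wall 3 mm, floor 5 mm. Origin: centre of its underside, z up through the mouth
- cup_rim (a point): centre of the tumbler's mouth, 95 mm above its underside
- mug: white mug with a handle, empty, 76 mm across, 85 mm tall; origin at the centre of its underside. Not part of the job
- jar: small closed jar, 60 mm across, 85 mm tall, origin at the centre of its underside. Not part of the job
- thermos: steel flask, 70 mm across, 210 mm tall, origin at the centre of its underside. Not part of the job
- spoon: wooden spoon lying on the counter to the right of the bin, origin near its middle. Not part of the job
- nut0_center (a point): centre of a brown whole nut in its shell, a ball 25 mm across, about 10 g; the six nuts (nut0 to nut5) start in the tumbler
- nut1_center (a point): centre of a brown whole nut in its shell, a ball 25 mm across, about 10 g; the six nuts (nut0 to nut5) start in the tumbler
- nut2_center (a point): centre of a brown whole nut in its shell, a ball 25 mm across, about 10 g; the six nuts (nut0 to nut5) start in the tumbler
- nut3_center (a point): centre of a brown whole nut in its shell, a ball 25 mm across, about 10 g; the six nuts (nut0 to nut5) start in the tumbler
- nut4_center (a point): centre of a brown whole nut in its shell, a ball 25 mm across, about 10 g; the six nuts (nut0 to nut5) start in the tumbler
- nut5_center (a point): centre of a brown whole nut in its shell, a ball 25 mm across, about 10 g; the six nuts (nut0 to nut5) start in the tumbler
There are look-alikes about, which are no part of the job. Leave any yellow look-alike of the cup alone.

How it is judged:
On the way, in this order (a step that is already met when the one before it is completed fails the run):
1. the flap is down (value of joint flap above 0.7 rad), for 0.2 s.
2. the tumbler is held up over the bin with the flap down (value of joint flap above 0.5 rad and height (world z) of cup above 0.06 m and horizontal distance between cup_rim and bin_mouth below 0.2 m).
3. all six nuts are in the bin while the flap is still down (value of joint flap above 0.5 rad and x of nut0_center in the frame of bin between -0.11 and 0.165 m and y of nut0_center in the frame of bin between -0.088 and 0.088 m and z of nut0_center in the frame of bin between 0.015 and 0.165 m and x of nut1_center in the frame of bin between -0.11 and 0.165 m and y of nut1_center in the frame of bin between -0.088 and 0.088 m and z of nut1_center in the frame of bin between 0.015 and 0.165 m and x of nut2_center in the frame of bin between -0.11 and 0.165 m and y of nut2_center in the frame of bin between -0.088 and 0.088 m and z of nut2_center in the frame of bin between 0.015 and 0.165 m and x of nut3_center in the frame of bin between -0.11 and 0.165 m and y of nut3_center in the frame of bin between -0.088 and 0.088 m and z of nut3_center in the frame of bin between 0.015 and 0.165 m and x of nut4_center in the frame of bin between -0.11 and 0.165 m and y of nut4_center in the frame of bin between -0.088 and 0.088 m and z of nut4_center in the frame of bin between 0.015 and 0.165 m and x of nut5_center in the frame of bin between -0.11 and 0.165 m and y of nut5_center in the frame of bin between -0.088 and 0.088 m and z of nut5_center in the frame of bin between 0.015 and 0.165 m), for 0.2 s.
At the end, for the whole second after the job is handed in: The flap is shut (within 0.06 rad of upright), all six nuts are inside the closed bin, and the tumbler stands upright (within 0.1 rad) and still on the counter itself (underside within 10 mm of it) (value of joint flap below 0.06 rad and angle between cup's own z axis and vertical below 0.1 rad and height (world z) of cup between -0.01 and 0.01 m and linear speed of cup below 0.02 m/s and x of nut0_center in the frame of bin between 0 and 0.165 m and y of nut0_center in the frame of bin between -0.088 and 0.088 m and z of nut0_center in the frame of bin between 0.015 and 0.165 m and x of nut1_center in the frame of bin between 0 and 0.165 m and y of nut1_center in the frame of bin between -0.088 and 0.088 m and z of nut1_center in the frame of bin between 0.015 and 0.165 m and x of nut2_center in the frame of bin between 0 and 0.165 m and y of nut2_center in the frame of bin between -0.088 and 0.088 m and z of nut2_center in the frame of bin between 0.015 and 0.165 m and x of nut3_center in the frame of bin between 0 and 0.165 m and y of nut3_center in the frame of bin between -0.088 and 0.088 m and z of nut3_center in the frame of bin between 0.015 and 0.165 m and x of nut4_center in the frame of bin between 0 and 0.165 m and y of nut4_center in the frame of bin between -0.088 and 0.088 m and z of nut4_center in the frame of bin between 0.015 and 0.165 m and x of nut5_center in the frame of bin between 0 and 0.165 m and y of nut5_center in the frame of bin between -0.088 and 0.088 m and z of nut5_center in the frame of bin between 0.015 and 0.165 m); the robot touches nothing.
It fails at once if a bystander (mug, jar, flask or spoon) is moved by more than 40 mm (distance of any of mug, jar, thermos, spoon from where it was at the start of the episode above 0.04 m).
It also fails if it takes over 72 s, if anything falls off the work surface, if the arm or the gripper's body presses on something with over 40 N, if the wrist force passes 120 N, or if a joint passes its speed limit or range.

### The arm

A 7-joint arm with a two-finger parallel gripper is mounted at the origin on the work surface. World frame = base frame: x ahead of the robot, y to its left, z up, the work surface at z = 0. Lengths are in m, angles in rad, forces in N, time in s.
With the tool pointing down it reaches from about 0.425 to 0.875 m from the base axis. Payload 4.7 kg.
Tool frame: the origin (TCP) lies where the fingers leave the gripper's body, on its centre line; the fingertips stand 70 mm ahead of it and the grasp point (between the pads) lies 51 mm ahead of it (robot.hold_point_z is the distance from the TCP to the grasp point, in m); z points along the fingers, y is the line along which they close (so a half turn about z gives the same grasp; the last joint's range is limited). The gripper opens to 87 mm and grips with 3 to 60 N. Pads are 19 mm wide; open, the fingers measure 117 mm over their backs; the gripper's body (75 mm by 190 mm) begins 51 mm behind the grasp point.
Start: joints at [1.286, 0.321, -0.07, 1.45, 0.023, 1.371, -0.057], TCP at [0.191, -0.621, 0.292] pointing down, gripper open.
Joint ranges: [-2.86, 2.86], [-0.3, 2.09], [-1.38, 1.24], [0.06, 2.45], [-1.56, 4.7], [0.09, 2.05], [-2.69, 2.69]. Speed limits (rad/s): [2.57, 2.57, 3.14, 3.14, 3.14, 3.14, 3.14].

### API

Orientations are given as a 3x3 rotation matrix whose columns are the frame's x, y, z axes.
In Python, from plant import robot, viewer, nets gives the robot as it stands.
- The arm moves only by the shell command python3 -m crank 'ROWS' [FORCE]. ROWS is JSON, a list of rows, each a list of 7 numbers: the shift along the world's x, y, z scaled (see below), then the turn, a rotation vector about the world's x, y, z scaled (see below), then the opening, from 0 (shut) to 1 (fully open). A call has exactly 8 rows; each row is the pose to reach, as a shift and turn from the pose commanded when the call began, turning the shorter way round; what a row does not reach only later rows make up. The controller multiplies each number of a shift by 0.1 m and each number of a turn by 180 degrees. A row lasts 1/10 s, in which the tool goes at most 50 mm and 8.59 degrees, less where a joint would pass 70% of its speed; a pose out of reach is approached as far as the arm can. A call with a number of a shift or a turn outside -1 to 1 is refused whole. A call with a gripper value outside its range is refused whole. The fingers move at their own pace and stop on an object; FORCE is the grip in N (left out, the last holds). Time passes only in rows, so rows that repeat a pose let the fingers close, or fill a call up. It gives the time, the measured TCP pose, the force, the opening and the grip force at its end, in the units of the state.
- robot.observe(): the state, without advancing time (a new reading comes with each control period).
- viewer.get_image(name): name is "scene" or "top" or "wrist"; returns (picture, depth): 420x560x3 uint8, red, green, blue; 420x560 float32, m along the optical axis (not along the pixel's ray), 0 where there is no reading.
- viewer.camera_model(name): a dict with "K" (3x3 intrinsics, pixels), "world_from_camera" (4x4, takes a point from camera to world coordinates). Camera axes: x right, y up, looking along -z (the intrinsics and any distortion apply to the point x, -y, -z); pixel columns grow to the right and rows downward; lengths in m; the calibration is good to about 2 mm. A picture is of the moment at which its call begins: read the wrist's pose just before it. camera_model takes no time and is no camera call; for the wrist camera it gives the pose at the moment of the call.
- robot.close_job(): hands the job in; it is judged then, once.
Trained networks look in the newest picture that a camera, given by its name, has taken for a name from the list of things; names that differ only in an ending like _2 or _b are one class to them, and where a whole thing is asked for, a point or a joint stands for the part that bears it (a point fixed in the world has none). Each returns a list of dicts, best first, with "confidence" (0 to 1); they miss things now and then, are a little off and sometimes report something else, mostly with a low value. They report only what shows in the picture. A call takes as long as a camera call. They do not tell look-alikes from the thing itself.
- nets.look_for(camera, name): "bbox" ([left, top, width, height] in pixels, round what is visible of it).
- nets.masks_of(camera, name): "region" (420x560 bool, what is visible of it) and "bbox" ([left, top, width, height] in pixels, round what is visible of it).
- nets.place_of(camera, name): "at" ([column, row] in pixels: a listed point, or the origin of a listed thing).
The state is a dict: "clock": time; "joint_pos": joint angles; "joint_vel": joint speeds; "joint_efforts": joint torques, N m; "tool_pos": TCP position; "orientation": TCP orientation; "force": force on the tool from outside, world axes, zero at the start; "ft_torque": the same for the moment, N m; "gripper_width": opening from 0.0 (shut) to 1.0 (fully open); "gripper_force": force on a finger pad.
Only numpy, scipy, OpenCV 4.12 (cv2) and the standard library are available. Lean on these libraries where they do the work, as an engineer would, in place of code of your own. Each camera call takes 0.05 s, during which the arm holds its last target. There are 200 camera calls.

## Working session

There is one attempt and no reset: what is moved stays moved. The work goes in short steps, Python scripts to look and compute and a shell command to move; the robot and the scene stay as the last step left them, time stands still between calls to the robot, and variables do not carry over. Pictures are saved under pics/ and viewed, at most 10 in all, crops included, and the job is handed in when it is done.

```bash
ls; mkdir -p pics; cat > h.py <<'E'
import numpy as np, cv2
from plant import robot, viewer, nets
def world(cam,u,v,depth,M=None):
    M=M or viewer.camera_model(cam); K=np.array(M["K"]); d=depth
    u=np.asarray(u,float); v=np.asarray(v,float)
    x=(u-K[0,2])/K[0,0]*d; y=(v-K[1,2])/K[1,1]*d
    P=np.stack([x,-y,-d,np.ones_like(d)],-1)
    return (P@np.array(M["world_from_camera"]).T)[...,:3]
def cloud(cam,im,dp):
    v,u=np.mgrid[0:420,0:560]; return world(cam,u,v,dp)
E
python3 - <<'E'
from h import *
s=robot.observe(); print({k:np.round(v,3).tolist() for k,v in s.items()})
ims=[]
for c in ("scene","top"):
    M=viewer.camera_model(c); print(c,{k:(np.round(v,3).tolist() if not isinstance(v,str) else v) for k,v in M.items()})
    im,dp=viewer.get_image(c); cv2.imwrite(f"pics/{c}0.png",im[...,::-1]); np.savez(f"{c}0.npz",im=im,dp=dp)
    C=cloud(c,im,dp)
    for n in ("bin","flap_handle","flap_hinge","cup","cup_rim","mug","jar","thermos","spoon"):
        for r in nets.place_of(c,n)[:3]:
            u,v=np.round(r["at"]).astype(int)
            p=C[v,u] if 0<=u<560 and 0<=v<420 else None
            print(c,n,round(r["confidence"],2),(u,v),None if p is None else p.round(3))
E
```

```text
pics
{'clock': 0.0, 'joint_pos': [1.286, 0.322, -0.07, 1.452, 0.023, 1.371, -0.057], 'joint_vel': [0.001, 0.001, -0.001, 0.002, 0.001, 0.001, -0.001], 'joint_efforts': [0.001, -49.129, -0.404, -31.253, -0.064, 0.044, 0.0], 'tool_pos': [0.191, -0.621, 0.291], 'orientation': [[0.956, 0.294, -0.001], [0.294, -0.956, 0.002], [-0.0, -0.002, -1.0]], 'force': [-0.205, -1.076, 0.487], 'ft_torque': [-0.079, -0.0, -0.026], 'gripper_force': 0.0, 'gripper_width': 1.002}
scene {'K': [[422.948, 0.0, 277.191], [0.0, 422.948, 211.013], [0.0, 0.0, 1.0]], 'world_from_camera': [[-0.368, -0.735, 0.57, 1.189], [0.93, -0.292, 0.224, 0.198], [0.002, 0.612, 0.791, 1.005], [0.0, 0.0, 0.0, 1.0]]}
scene bin 0.52 (np.int64(423), np.int64(250)) [0.477 0.338 0.047]
scene flap_handle 0.9 (np.int64(314), np.int64(209)) [0.53  0.041 0.148]
scene cup 0.97 (np.int64(179), np.int64(166)) [ 0.434 -0.434  0.031]
scene cup 0.88 (np.int64(205), np.int64(188)) [ 0.489 -0.311  0.036]
scene cup 0.69 (np.int64(226), np.int64(161)) [ 0.378 -0.293  0.053]
scene cup_rim 0.57 (np.int64(224), np.int64(142)) [ 0.326 -0.323  0.079]
s
[... 812 characters left out ...]
[ 0.345 -0.308  0.006]
top cup 0.59 (np.int64(387), np.int64(244)) [ 0.457 -0.322  0.042]
top cup 0.59 (np.int64(432), np.int64(267)) [ 0.397 -0.419  0.095]
top cup_rim 0.98 (np.int64(388), np.int64(286)) [ 0.345 -0.33   0.004]
top cup_rim 0.74 (np.int64(400), np.int64(239)) [ 0.47  -0.355  0.049]
top cup_rim 0.25 (np.int64(254), np.int64(197)) [0.568 0.02  0.171]
top mug 0.61 (np.int64(140), np.int64(253)) [0.44  0.343 0.008]
top jar 0.92 (np.int64(159), np.int64(168)) [0.667 0.284 0.047]
top jar 0.35 (np.int64(368), np.int64(165)) [ 0.659 -0.268  0.091]
top thermos 0.59 (np.int64(368), np.int64(166)) [ 0.658 -0.269  0.085]
top spoon 0.6 (np.int64(332), np.int64(238)) [ 0.476 -0.181  0.01 ]
```

View pics/scene0.png

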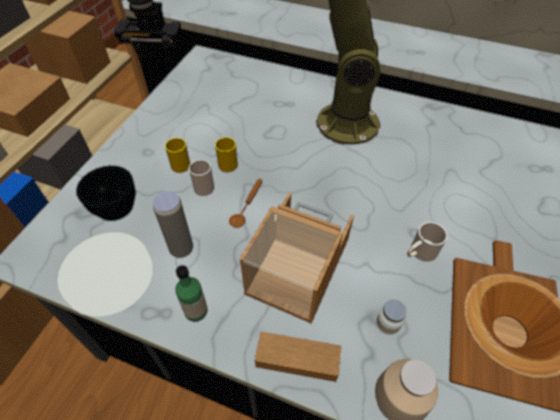

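View pics/top0.png

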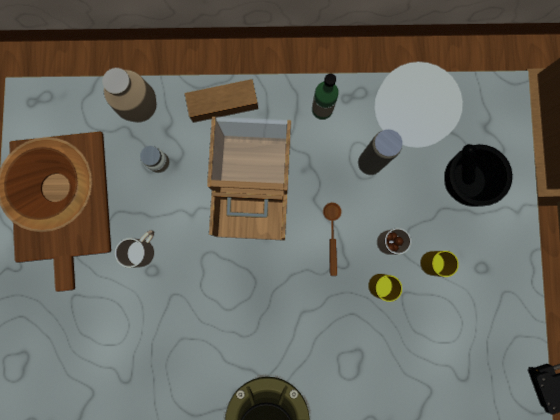

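Scene: the bin stands at (300,255) with its flap facing the robot and the bar handle at (313,212). The white tumbler with nuts is at (202,178). In the top view the tumbler is at (397,241), the yellow look-alikes at (445,264) and (388,287), the handle at (246,208), and the spoon at (333,240).

```bash
python3 - <<'E'
from h import *
for c in ("top","scene"):
    d=np.load(c+"0.npz"); C=cloud(c,d["im"],d["dp"]); X,Y,Z=C[...,0],C[...,1],C[...,2]; ok=d["dp"]>0
    m=ok&(abs(X-.46)<.06)&(abs(Y+.33)<.06)&(Z>.085)&(Z<.105)
    P=C[m]; print(c,"cup rim",m.sum(),P.min(0).round(3),P.max(0).round(3))
    if m.sum()>5: print(cv2.minEnclosingCircle(P[:,:2].astype(np.float32)))
    # bin bars
    b=ok&(X>.38)&(X<.8)&(abs(Y-.02)<.14)
    for nm,lo,hi in (("top .165-.19",.165,.19),("handle",.142,.160),("wing",.107,.122)):
        m=b&(Z>lo)&(Z<hi); P=C[m]
        if m.sum()<5: continue
        r=cv2.minAreaRect(P[:,:2].astype(np.float32)); print(c,nm,m.sum(),np.round(cv2.boxPoints(r),3).tolist())
    if c=="top":
        for n,(u,v) in dict(barL=(231,214),barR=(266,215),barM=(248,215)).items():
            print(n,C[v-3:v+4,u].round(3).tolist())
    else:
        for u in (302,313,325): print(u,C[202:220:2,u].round(3).tolist())
    for n in ("thermos","jar"):
        pass
M=viewer.camera_model("wrist"); s=robot.observe()
T=np.eye(4);T[:3,:3]=s["orientation"];T[:3,3]=s["tool_pos"]; print((np.linalg.inv(T)@np.array(M["world_from_camera"])).round(3))
E
```

```text
top cup rim 143 [ 0.43  -0.367  0.085] [ 0.496 -0.302  0.1  ]
((0.4631342887878418, -0.334577739238739), 0.033269114792346954)
top top .165-.19 5911 [[0.5600000023841858, -0.0560000017285347], [0.7519999742507935, -0.06800000369548798], [0.7630000114440918, 0.12200000137090683], [0.5720000267028809, 0.1340000033378601]]
top handle 319 [[0.515999972820282, -0.050999999046325684], [0.5820000171661377, -0.0560000017285347], [0.5960000157356262, 0.12999999523162842], [0.5299999713897705, 0.13500000536441803]]
top wing 347 [[0.47200000286102295, -0.050999999046325684], [0.5910000205039978, -0.057999998331069946], [0.6029999852180481, 0.13199999928474426], [0.48399999737739563, 0.13899999856948853]]
barL [[0.551, 0.093, 0.021], [0.535, 0.077, 0.15], [0.532, 0.077, 0.15], [0.53, 0.077, 0.149], [0.527, 0.077, 0.151], [0.538, 0.093, 0.02], [0.535, 0.093, 0.02]]
barR [[0.534, -0.007, 0.152], [0.531, -0.007, 0.15], [0.529, -0.007, 0.153], [0.526, -0.007, 0.152], [0.524, -0.007, 0.149], [0.522, -0.007, 0.149], [0.532, -0.002, 0.018]]
barM [[0.548, 0.047, 0.018], [0.532, 0.036, 0.15], [0.529, 0.0
[... 876 characters left out ...]
8, 0.143], [0.426, -0.021, -0.001], [0.435, -0.018, 0.003], [0.441, -0.016, 0.0], [0.572, 0.022, 0.168], [0.577, 0.024, 0.168], [0.591, 0.028, 0.178]]
313 [[0.39, 0.002, -0.002], [0.398, 0.005, -0.001], [0.408, 0.008, 0.002], [0.531, 0.038, 0.151], [0.535, 0.04, 0.149], [0.429, 0.015, 0.001], [0.436, 0.017, 0.0], [0.441, 0.019, -0.002], [0.575, 0.052, 0.17]]
325 [[0.376, 0.036, -0.003], [0.385, 0.039, -0.001], [0.39, 0.041, -0.003], [0.397, 0.043, -0.004], [0.406, 0.045, -0.002], [0.53, 0.07, 0.15], [0.535, 0.072, 0.148], [0.427, 0.052, -0.003], [0.435, 0.055, -0.001]]
[[-0.001  0.97   0.242  0.066]
 [ 1.     0.001 -0.    -0.   ]
 [-0.     0.242 -0.97  -0.092]
 [ 0.     0.     0.     1.   ]]
```

```bash

python3 -m crank '[[0.08,0.12,0,0,0,0.007,1],[0.15,0.24,0,0,0,0.014,1],[0.23,0.36,0,0,0,0.021,1],[0.3,0.48,0,0,0,0.028,1],[0.38,0.6,0,0,0,0.035,1],[0.45,0.72,0,0,0,0.042,1],[0.53,0.84,0,0,0,0.048,1],[0.6,0.95,0,0,0,0.055,1]]' 20
python3 -m crank '[[0.08,0.12,0,0,0,0.007,1],[0.15,0.24,0,0,0,0.014,1],[0.23,0.36,0,0,0,0.021,1],[0.3,0.48,0,0,0,0.028,1],[0.38,0.6,0,0,0,0.035,1],[0.45,0.72,0,0,0,0.042,1],[0.53,0.84,0,0,0,0.048,1],[0.6,0.95,0,0,0,0.055,1]]'
python3 -m crank '[[0.08,0.12,0,0,0,0.007,1],[0.15,0.24,0,0,0,0.014,1],[0.23,0.36,0,0,0,0.021,1],[0.3,0.48,0,0,0,0.028,1],[0.38,0.6,0,0,0,0.035,1],[0.45,0.72,0,0,0,0.042,1],[0.53,0.84,0,0,0,0.048,1],[0.6,0.95,0,0,0,0.055,1]]'
python3 -m crank '[[0.08,0.12,0,0,0,0.007,1],[0.15,0.24,0,0,0,0.014,1],[0.23,0.36,0,0,0,0.021,1],[0.3,0.48,0,0,0,0.028,1],[0.38,0.6,0,0,0,0.035,1],[0.45,0.72,0,0,0,0.042,1],[0.53,0.84,0,0,0,0.048,1],[0.6,0.95,0,0,0,0.055,1]]'
python3 -m crank '[[0.03,0.12,0,0,0,0.007,1],[0.06,0.24,0,0,0,0.014,1],[0.09,0.36,0,0,0,0.021,1],[0.12,0.48,0,0,0,0.028,1],[0.15,0.6,0,0,0,0.035,1],[0.18,0.72,0,0,0,0.042,1],[0.2,0.84,0,0,0,0.048,1],[0.23,0.95,0,0,0,0.055,1]]'
python3 -m crank '[[0.03,0.12,0,0,0,0.007,1],[0.06,0.24,0,0,0,0.014,1],[0.09,0.36,0,0,0,0.021,1],[0.12,0.48,0,0,0,0.028,1],[0.15,0.6,0,0,0,0.035,1],[0.18,0.72,0,0,0,0.042,1],[0.2,0.84,0,0,0,0.048,1],[0.23,0.95,0,0,0,0.055,1]]'
python3 -m crank '[[0.03,0.12,0,0,0,0.007,1],[0.06,0.24,0,0,0,0.014,1],[0.09,0.36,0,0,0,0.021,1],[0.12,0.48,0,0,0,0.028,1],[0.15,0.6,0,0,0,0.035,1],[0.18,0.72,0,0,0,0.042,1],[0.23,0.95,0,0,0,0.055,1],[0.23,0.95,0,0,0,0.055,1]]'
python3 - <<'E'
from h import *
s=robot.observe(); print({k:np.round(s[k],3).tolist() for k in("clock","joint_pos","tool_pos","orientation")})
E
```

```text
clock: 1.8
tool_pos: [0.2522, -0.5251, 0.2924]
orientation: [[0.89, 0.456, 0.0], [0.456, -0.89, -0.0], [0.0, 0.0, -1.0]]
force: [0.9, 0.1, -0.3]
gripper_width: 0.997
gripper_force: 0.0
clock: 2.6
tool_pos: [0.3121, -0.4301, 0.2923]
orientation: [[0.798, 0.602, 0.0], [0.602, -0.798, -0.0], [0.0, 0.0, -1.0]]
force: [0.2, 0.5, -0.4]
gripper_width: 1.003
gripper_force: 0.0
clock: 3.4
tool_pos: [0.3721, -0.3351, 0.2923]
orientation: [[0.683, 0.731, 0.0], [0.731, -0.683, -0.0], [0.0, 0.0, -1.0]]
force: [-0.5, -0.1, 0.2]
gripper_width: 1.001
gripper_force: 0.0
clock: 4.2
tool_pos: [0.432, -0.2401, 0.2923]
orientation: [[0.547, 0.837, 0.0], [0.837, -0.547, -0.0], [0.0, 0.0, -1.0]]
force: [0.7, -0.7, -0.2]
gripper_width: 0.995
gripper_force: 0.0
clock: 5.0
tool_pos: [0.4544, -0.1451, 0.2923]
orientation: [[0.395, 0.919, 0.0], [0.919, -0.395, -0.0], [-0.0, 0.0, -1.0]]
force: [-1.1, 0.5, 0.2]
gripper_width: 0.999
gripper_force: 0.0
clock: 5.8
tool_pos: [0.4775, -0.0501, 0.2923]
orientation: [[0.231, 0.973, 0.0], [0.973, -0.231, -0.0], [-0.0, 0.0, -1.0]]
force: [0.2, 0.2, -0.6]
gripper_width: 1.0
gripper_force: 0.0
clock: 6.6
tool_pos: [0.5007, 0.0485, 0.2925]
orientation: [[0.055, 0.998, 0.001], [0.998, -0.055, 0.002], [0.002, 0.001, -1.0]]
force: [0.1, 0.5, 0.1]
gripper_width: 1.001
gripper_force: 0.0
{'clock': 6.6, 'joint_pos': [0.602, 0.044, -0.762, 1.785, 0.029, 1.324, -0.222], 'tool_pos': [0.501, 0.049, 0.293], 'orientation': [[0.055, 0.998, 0.001], [0.998, -0.055, 0.002], [0.002, 0.001, -1.0]]}
```

```bash

python3 -m crank '[[0,0,-0.15,0,0,0,1],[0,0,-0.3,0,0,0,1],[0,0,-0.45,0,0,0,1],[0,0,-0.6,0,0,0,1],[0,0,-0.75,0,0,0,1],[0,0,-0.85,0,0,0,1],[0,0,-0.92,0,0,0,1],[0,0,-0.92,0,0,0,1]]'
python3 -m crank '[[-0.1,0.01,0,0,0,0,1],[-0.17,0.01,-0.03,0,0,0,1],[-0.25,0.02,-0.06,0,0,0,1],[-0.33,0.02,-0.11,0,0,0,1],[-0.41,0.03,-0.17,0,0,0,1],[-0.5,0.03,-0.24,0,0,0,1],[-0.58,0.04,-0.33,0,0,0,1],[-0.62,0.04,-0.37,0,0,0,1]]'
python3 - <<'E'
from h import *
im,dp=viewer.get_image("scene"); cv2.imwrite("pics/s1.png",cv2.resize(im[140:300,200:400,::-1],(800,640))[:600]); 
E
```

```text
clock: 7.4
tool_pos: [0.4998, 0.0437, 0.1993]
orientation: [[0.062, 0.998, -0.002], [0.998, -0.062, 0.0], [0.0, -0.002, -1.0]]
force: [0.9, -0.8, 0.5]
gripper_width: 1.003
gripper_force: 0.0
clock: 8.2
tool_pos: [0.4391, 0.0475, 0.1624]
orientation: [[0.062, 0.998, 0.005], [0.998, -0.062, -0.0], [0.0, 0.005, -1.0]]
force: [11.2, -1.8, -7.8]
gripper_width: 0.995
gripper_force: 5.6
```

View pics/s1.png

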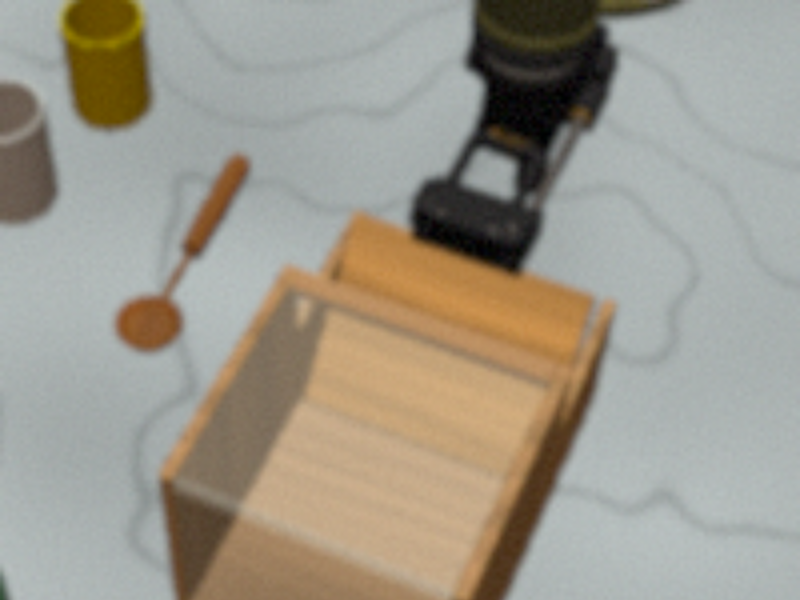

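The flap (crop, about (470,290)) leans outward with the finger still behind the bar. I'll lift out and let it sink.

```bash

python3 -m crank '[[0.02,0,0.05,0,0,0,1],[0.03,0,0.15,0,0,0,1],[0.03,0,0.3,0,0,0,1],[0.03,0,0.45,0,0,0,1],[0.03,0,0.6,0,0,0,1],[0,0,0.75,0,0,0,1],[0,0,0.9,0,0,0,1],[0,0,1,0,0,0,1]]'
python3 - <<'E'
from h import *
from scipy.spatial.transform import Rotation as Ro
im,dp=viewer.get_image("scene"); cv2.imwrite("pics/s2.png",im[...,::-1])
C=cloud("scene",im,dp); b=(C[...,0]>.44)&(C[...,0]<.57)&(abs(C[...,1]-.04)<.07)&(C[...,2]>.04)&(C[...,2]<.19)
P=C[b]; bx=(P[:,:2]-[.589,.0385])@np.array([.998,-.0625])
for a in np.arange(-.14,0,.02):
    q=P[(abs(bx-a)<.006),2]; print(round(a,2),len(q),np.percentile(q,[10,50,90]).round(3) if len(q) else '')
s=robot.observe(); R0=np.array(s["orientation"]); print(s["tool_pos"])
h=np.array([-.3,-.954,0]);h/=np.linalg.norm(h)
for p in (30,):
    c,sn=np.cos(np.radians(p)),np.sin(np.radians(p))
    z=c*h-[0,0,sn]; y=np.array([-h[1],h[0],0]); R=np.c_[np.cross(y,z),y,z]
    rv=Ro.from_matrix(R@R0.T).as_rotvec(); print("R",R.round(3),"rotvec/pi",(rv/np.pi).round(3))
    g=np.array([.464,-.3335,.06]); print("TCP grasp",g-.051*z,"pre",g-.14*z)
    y2=-y; R2=np.c_[np.cross(y2,z),y2,z]; print("alt",(Ro.from_matrix(R2@R0.T).as_rotvec()/np.pi).round(3))
E
```

```text
clock: 9.05
tool_pos: [0.4383, 0.0481, 0.2647]
orientation: [[0.062, 0.998, 0.001], [0.998, -0.062, -0.0], [-0.0, 0.001, -1.0]]
force: [0.1, -0.2, 0.5]
gripper_width: 0.997
gripper_force: 0.0
-0.14 0 
-0.12 0 
-0.1 265 [0.113 0.118 0.122]
-0.08 312 [0.096 0.101 0.107]
-0.06 43 [0.087 0.09  0.092]
-0.04 0 
-0.02 0 
0.0 0 
[0.43903605 0.04814559 0.26585583]
R [[ 0.15   0.954 -0.26 ]
 [ 0.477 -0.3   -0.826]
 [-0.866  0.    -0.5  ]] rotvec/pi [-0.328  0.062 -0.071]
TCP grasp [ 0.47724942 -0.29136684  0.0855    ] pre [ 0.50037096 -0.21784036  0.13      ]
alt [0.084 0.462 0.807]
```

View pics/s2.png

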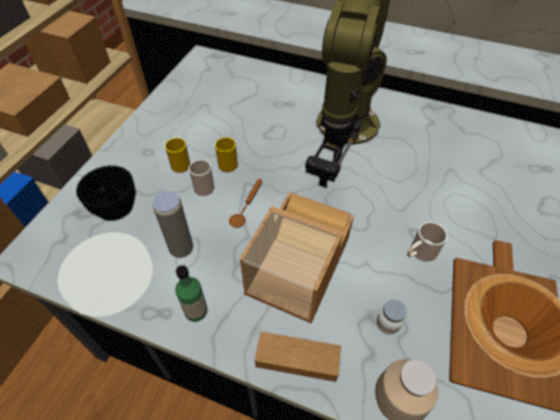

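The flap is fully down: its measured slope is about 0.86 rad from vertical, and it shows as a chute at (318,222). Next is the tumbler at (202,178).

```bash

python3 -m crank '[[0.03,-0.11,0,-0.014,0.003,-0.003,1],[0.05,-0.22,0,-0.028,0.005,-0.006,1],[0.08,-0.33,0,-0.041,0.008,-0.009,1],[0.1,-0.44,0,-0.055,0.01,-0.012,1],[0.13,-0.55,0,-0.068,0.013,-0.015,1],[0.15,-0.66,0,-0.082,0.015,-0.018,1],[0.18,-0.77,0,-0.096,0.018,-0.021,1],[0.2,-0.89,0,-0.11,0.021,-0.024,1]]'
python3 -m crank '[[0.03,-0.11,0,-0.014,0.003,-0.003,1],[0.05,-0.22,0,-0.028,0.005,-0.006,1],[0.08,-0.33,0,-0.041,0.008,-0.009,1],[0.1,-0.44,0,-0.055,0.01,-0.012,1],[0.13,-0.55,0,-0.068,0.013,-0.015,1],[0.15,-0.66,0,-0.082,0.015,-0.018,1],[0.18,-0.77,0,-0.096,0.018,-0.021,1],[0.2,-0.89,0,-0.11,0.021,-0.024,1]]'
python3 -m crank '[[0.03,-0.11,0,-0.014,0.003,-0.003,1],[0.05,-0.22,0,-0.028,0.005,-0.006,1],[0.08,-0.33,0,-0.041,0.008,-0.009,1],[0.1,-0.44,0,-0.055,0.01,-0.012,1],[0.13,-0.55,0,-0.068,0.013,-0.015,1],[0.15,-0.66,0,-0.082,0.015,-0.018,1],[0.18,-0.77,0,-0.096,0.018,-0.021,1],[0.2,-0.89,0,-0.11,0.021,-0.024,1]]'
python3 - <<'E'
from h import *
s=robot.observe(); print({k:np.round(s[k],3).tolist() for k in("clock","joint_pos","tool_pos","orientation")})
z=np.array(s["orientation"])[:,2]; g=np.array([.464,-.3335,.06]); print("to pre",g-.14*z-s["tool_pos"],"then",.089*z)
E
```

```text
clock: 9.9
tool_pos: [0.4582, -0.0414, 0.263]
orientation: [[0.124, 0.989, -0.079], [0.93, -0.144, -0.337], [-0.345, -0.031, -0.938]]
force: [0.1, 0.0, -0.2]
gripper_width: 0.999
gripper_force: 0.0
clock: 10.7
tool_pos: [0.4783, -0.1304, 0.2628]
orientation: [[0.155, 0.973, -0.172], [0.747, -0.229, -0.624], [-0.647, -0.032, -0.762]]
force: [-0.1, -0.3, 0.7]
gripper_width: 0.996
gripper_force: 0.0
clock: 11.5
tool_pos: [0.4984, -0.2194, 0.2627]
orientation: [[0.15, 0.951, -0.269], [0.47, -0.308, -0.827], [-0.87, -0.002, -0.494]]
force: [-0.6, -0.1, -0.5]
gripper_width: 0.998
gripper_force: 0.0
{'clock': 11.5, 'joint_pos': [0.441, 0.402, -0.636, 1.807, 1.08, 1.743, -0.783], 'tool_pos': [0.498, -0.219, 0.263], 'orientation': [[0.15, 0.951, -0.269], [0.47, -0.308, -0.827], [-0.87, -0.002, -0.494]]}
to pre [ 0.00325519  0.001671   -0.13354511] then [-0.02390815 -0.07360532 -0.04395063]
```

```bash

python3 -m crank '[[0,0,-0.1,0,0,0,1],[0.01,0,-0.25,0,0,0,1],[0.02,0,-0.4,0,0,0,1],[0.03,0.01,-0.55,0,0,0,1],[0.03,0.01,-0.7,0,0,0,1],[0.03,0.02,-0.85,0,0,0,1],[0.03,0.02,-0.95,0,0,0,1],[0.03,0.02,-0.95,0,0,0,1]]'
python3 -m crank '[[0,0,-0.1,0,0,0,1],[0,0,-0.2,0,0,0,1],[0,0,-0.3,0,0,0,1],[0,0,-0.38,0,0,0,1],[0,0,-0.38,0,0,0,1],[0,0,-0.38,0,0,0,1],[0,0,-0.38,0,0,0,1],[0,0,-0.38,0,0,0,1]]'
python3 - <<'E'
from h import *
s=robot.observe(); print({k:np.round(s[k],3).tolist() for k in("clock","joint_pos","tool_pos","orientation")})
z=np.array(s["orientation"])[:,2]; g=np.array([.464,-.3335,.06]); print("go",g-.051*z-s["tool_pos"])
im,dp=viewer.get_image("wrist"); cv2.imwrite("pics/w1.png",im[...,::-1])
C=cloud("wrist",im,dp); m=(dp>0)&(abs(C[...,0]-.464)<.05)&(abs(C[...,1]+.3335)<.05)&(C[...,2]>.086)&(C[...,2]<.1)
P=C[m]; print(len(P), cv2.minEnclosingCircle(P[:,:2].astype(np.float32)) if len(P)>5 else '')
E
```

```text
clock: 12.3
tool_pos: [0.5007, -0.2171, 0.1665]
orientation: [[0.149, 0.952, -0.269], [0.472, -0.308, -0.826], [-0.869, -0.004, -0.495]]
force: [0.2, -0.5, 0.6]
gripper_width: 1.0
gripper_force: 0.0
clock: 13.1
tool_pos: [0.5016, -0.2172, 0.1307]
orientation: [[0.152, 0.951, -0.267], [0.471, -0.308, -0.827], [-0.869, -0.0, -0.495]]
force: [-0.1, 0.2, -0.1]
gripper_width: 0.999
gripper_force: 0.0
{'clock': 13.1, 'joint_pos': [0.392, 0.608, -0.591, 1.855, 1.148, 1.661, -1.003], 'tool_pos': [0.502, -0.217, 0.131], 'orientation': [[0.152, 0.951, -0.267], [0.471, -0.308, -0.827], [-0.869, -0.0, -0.495]]}
go [-0.02391534 -0.07414036 -0.04549132]
1095 ((0.46667957305908203, -0.3277808725833893), 0.03203160688281059)
```

View pics/w1.png

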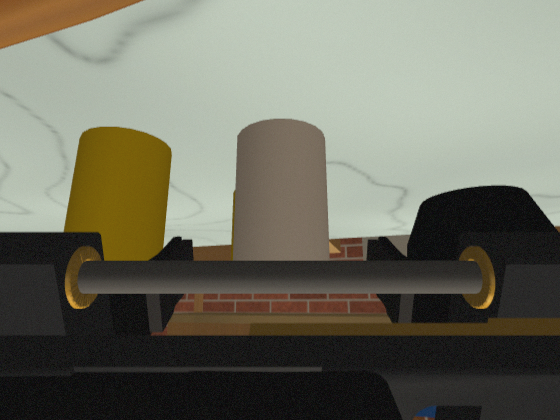

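The white tumbler sits centred between the fingers (column 281), and the yellow one is off to the left at (118,195). I'll advance and grip.

```bash

python3 -m crank '[[-0.04,-0.11,-0.07,0,0,0,1],[-0.08,-0.22,-0.14,0,0,0,1],[-0.12,-0.35,-0.21,0,0,0,1],[-0.16,-0.48,-0.28,0,0,0,1],[-0.2,-0.6,-0.36,0,0,0,1],[-0.24,-0.73,-0.45,0,0,0,1],[-0.24,-0.73,-0.45,0,0,0,1],[-0.24,-0.73,-0.45,0,0,0,1]]'
python3 -m crank '[[0,0,0,0,0,0,0.7],[0,0,0,0,0,0,0.6],[0,0,0,0,0,0,0.5],[0,0,0,0,0,0,0.5],[0,0,0,0,0,0,0.5],[0,0,0,0,0,0,0.5],[0,0,0,0,0,0,0.5],[0,0,0,0,0,0,0.5]]' 22
python3 -m crank '[[0,0,0.1,0,0,0,0.5],[0,0,0.2,0,0,0,0.5],[0,0,0.3,0,0,0,0.5],[0,0,0.4,0,0,0,0.5],[0,0,0.5,0,0,0,0.5],[0,0,0.6,0,0,0,0.5],[0,0,0.7,0,0,0,0.5],[0,0,0.8,0,0,0,0.5]]'
python3 - <<'E'
from h import *
s=robot.observe(); print({k:np.round(s[k],3).tolist() for k in("clock","joint_pos","tool_pos")})
im,dp=viewer.get_image("scene"); cv2.imwrite("pics/s3.png",cv2.resize(im[100:260,130:330,::-1],(750,600)))
E
```

```text
clock: 13.95
tool_pos: [0.477, -0.2904, 0.085]
orientation: [[0.151, 0.951, -0.269], [0.471, -0.308, -0.826], [-0.869, -0.002, -0.495]]
force: [0.9, 0.3, 0.8]
gripper_width: 1.001
gripper_force: 0.0
clock: 14.75
tool_pos: [0.4775, -0.2902, 0.0855]
orientation: [[0.152, 0.952, -0.267], [0.471, -0.307, -0.827], [-0.869, -0.001, -0.495]]
force: [0.8, -0.0, 1.2]
gripper_width: 0.752
gripper_force: 22.0
clock: 15.55
tool_pos: [0.4773, -0.2902, 0.1662]
orientation: [[0.152, 0.951, -0.268], [0.471, -0.308, -0.827], [-0.869, -0.001, -0.495]]
force: [0.2, 0.4, -2.2]
gripper_width: 0.754
gripper_force: 22.0
{'clock': 15.55, 'joint_pos': [0.511, 0.498, -0.565, 1.907, 1.184, 1.577, -0.886], 'tool_pos': [0.477, -0.29, 0.166]}
```

View pics/s3.png

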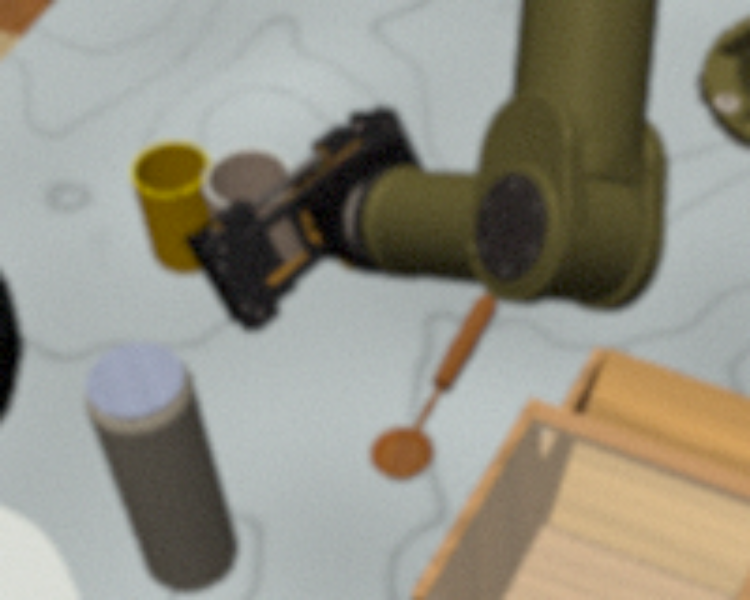

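```bash
python3 - <<'E'
from h import *
from scipy.spatial.transform import Rotation as Ro
s=robot.observe(); R0=np.array(s["orientation"]); t=np.array(s["tool_pos"]); g=t+.051*R0[:,2]; print("g",g)
h=np.array([-.0625,-.998,0]);c,sn=np.cos(np.radians(15)),np.sin(np.radians(15))
z=c*h-[0,0,sn]; y=np.array([.998,-.0625,0]); R1=np.c_[np.cross(y,z),y,z]
rv=Ro.from_matrix(R1@R0.T).as_rotvec()/np.pi
d=np.array([.498,.024,.24])-.051*z-t
print("total shift/0.1",d/.1,"rot",rv,"per 4:",d/.4,rv/4); print("z",z, "roll unit per 10deg", -z*10/180)
E
```

```text
g [ 0.46430815 -0.33259496  0.14279471]
total shift/0.1 [0.23155402 3.63560465 0.85207141] rot [-0.07985113  0.01564691  0.07921229] per 4: [0.0578885  0.90890116 0.21301785] [-0.01996278  0.00391173  0.01980307]
z [-0.06037036 -0.96399397 -0.25881905] roll unit per 10deg [0.00335391 0.05355522 0.01437884]
```

```bash

python3 -m crank '[[0.01,0.06,0.08,-0.002,0,0.002,0.5],[0.02,0.17,0.16,-0.005,0.001,0.005,0.5],[0.02,0.29,0.24,-0.007,0.001,0.007,0.5],[0.03,0.41,0.32,-0.01,0.002,0.01,0.5],[0.04,0.54,0.4,-0.013,0.003,0.013,0.5],[0.05,0.67,0.48,-0.015,0.003,0.015,0.5],[0.05,0.8,0.55,-0.018,0.004,0.018,0.5],[0.06,0.91,0.6,-0.02,0.004,0.02,0.5]]'
python3 -m crank '[[0.01,0.12,0.04,-0.002,0,0.002,0.5],[0.02,0.23,0.08,-0.005,0.001,0.005,0.5],[0.02,0.34,0.12,-0.007,0.001,0.007,0.5],[0.03,0.46,0.16,-0.01,0.002,0.01,0.5],[0.04,0.57,0.2,-0.013,0.003,0.013,0.5],[0.05,0.69,0.23,-0.015,0.003,0.015,0.5],[0.05,0.8,0.25,-0.018,0.004,0.018,0.5],[0.06,0.91,0.25,-0.02,0.004,0.02,0.5]]'
python3 -m crank '[[0.01,0.12,0,-0.002,0,0.002,0.5],[0.02,0.23,0,-0.005,0.001,0.005,0.5],[0.02,0.34,0,-0.007,0.001,0.007,0.5],[0.03,0.46,0,-0.01,0.002,0.01,0.5],[0.04,0.57,0,-0.013,0.003,0.013,0.5],[0.05,0.69,0,-0.015,0.003,0.015,0.5],[0.05,0.8,0,-0.018,0.004,0.018,0.5],[0.06,0.91,0,-0.02,0.004,0.02,0.5]]'
python3 -m crank '[[0.01,0.12,0,-0.002,0,0.002,0.5],[0.02,0.23,0,-0.005,0.001,0.005,0.5],[0.02,0.34,0,-0.007,0.001,0.007,0.5],[0.03,0.46,0,-0.01,0.002,0.01,0.5],[0.04,0.57,0,-0.013,0.003,0.013,0.5],[0.05,0.69,0,-0.015,0.003,0.015,0.5],[0.05,0.82,0,-0.018,0.004,0.018,0.5],[0.06,0.91,0,-0.02,0.004,0.02,0.5]]'
python3 - <<'E'
from h import *
s=robot.observe(); print({k:np.round(s[k],3).tolist() for k in("clock","joint_pos","tool_pos")})
R=np.array(s["orientation"]);print(np.array(s["tool_pos"])+.051*R[:,2], "roll -180 =",-R[:,2])
im,dp=viewer.get_image("scene"); cv2.imwrite("pics/s4.png",cv2.resize(im[80:320,180:460,::-1],(700,600)))
E
```

```text
clock: 16.4
tool_pos: [0.4835, -0.1977, 0.226]
orientation: [[0.112, 0.969, -0.219], [0.424, -0.246, -0.872], [-0.899, 0.005, -0.438]]
force: [0.1, 0.3, -2.1]
gripper_width: 0.751
gripper_force: 22.0
clock: 17.2
tool_pos: [0.4894, -0.1072, 0.2505]
orientation: [[0.075, 0.983, -0.169], [0.372, -0.185, -0.91], [-0.925, 0.006, -0.38]]
force: [-0.4, 0.1, -2.3]
gripper_width: 0.751
gripper_force: 22.0
clock: 18.0
tool_pos: [0.4953, -0.0162, 0.2502]
orientation: [[0.041, 0.992, -0.115], [0.317, -0.122, -0.941], [-0.948, 0.003, -0.32]]
force: [-0.6, 0.2, -1.8]
gripper_width: 0.752
gripper_force: 22.0
clock: 18.8
tool_pos: [0.5011, 0.0754, 0.2502]
orientation: [[0.011, 0.998, -0.058], [0.259, -0.059, -0.964], [-0.966, -0.004, -0.259]]
force: [0.7, 0.9, -1.5]
gripper_width: 0.751
gripper_force: 22.0
{'clock': 18.8, 'joint_pos': [-0.305, 0.576, -0.441, 1.715, 1.008, 2.043, -1.001], 'tool_pos': [0.501, 0.075, 0.25]}
[0.49820162 0.02625548 0.23702104] roll -180 = [0.05774489 0.9641866  0.25886237]
```

View pics/s4.png

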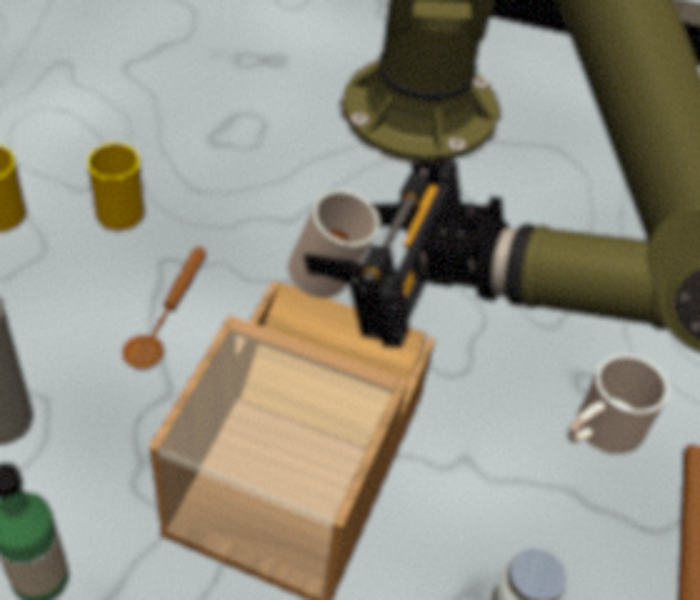

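The tumbler with nuts (crop (340,235)) is held above the flap chute, tilted back slightly. I'll pour by rolling about the tool axis.

```bash

python3 -m crank '[[0,0,0,0.002,0.03,0.008,0.5],[0,0,0,0.004,0.07,0.019,0.5],[0,0,0,0.007,0.11,0.03,0.5],[0,0,0,0.009,0.15,0.041,0.5],[0,0,0,0.012,0.2,0.053,0.5],[0,0,0,0.014,0.24,0.064,0.5],[0,0,0,0.017,0.28,0.075,0.5],[0,0,0,0.019,0.321,0.086,0.5]]'
python3 -m crank '[[0,0,0,0.001,0.02,0.005,0.5],[0,0,0,0.002,0.04,0.011,0.5],[0,0,0,0.004,0.06,0.016,0.5],[0,0,0,0.005,0.08,0.022,0.5],[0,0,0,0.006,0.1,0.027,0.5],[0,0,0,0.007,0.12,0.032,0.5],[0,0,0,0.008,0.14,0.038,0.5],[0,0,0,0.01,0.161,0.043,0.5]]'
python3 -m crank '[[0,0,0,0.001,0.02,0.005,0.5],[0,0,0,0.002,0.04,0.011,0.5],[0,0,0,0.004,0.06,0.016,0.5],[0,0,0,0.005,0.08,0.022,0.5],[0,0,0,0.006,0.1,0.027,0.5],[0,0,0,0.007,0.12,0.032,0.5],[0,0,0,0.008,0.14,0.038,0.5],[0,0,0,0.01,0.161,0.043,0.5]]'
python3 -m crank '[[0,0,0,0.001,0.02,0.005,0.5],[0,0,0,0.002,0.04,0.011,0.5],[0,0,0,0.004,0.06,0.016,0.5],[0,0,0,0.005,0.08,0.022,0.5],[0,0,0,0.006,0.1,0.027,0.5],[0,0,0,0.007,0.12,0.032,0.5],[0,0,0,0.008,0.14,0.038,0.5],[0,0,0,0.01,0.161,0.043,0.5]]'
python3 - <<'E'
from h import *
s=robot.observe(); print({k:np.round(s[k],3).tolist() for k in("clock","joint_pos","tool_pos")})
R=np.array(s["orientation"]);print(R[:,2])
im,dp=viewer.get_image("scene"); cv2.imwrite("pics/s5.png",cv2.resize(im[80:320,180:460,::-1],(700,600)))
for n in range(6):
    for r in nets.place_of("scene",f"nut{n}_center")[:8]:
        u,v=np.round(r["at"]).astype(int); print(n,round(r["confidence"],2),(u,v))
    break
E
```

```text
clock: 19.65
tool_pos: [0.5013, 0.0739, 0.2504]
orientation: [[-0.86, 0.506, -0.059], [0.179, 0.192, -0.965], [-0.477, -0.841, -0.256]]
force: [-0.3, 0.3, -1.7]
gripper_width: 0.748
gripper_force: 22.0
clock: 20.45
tool_pos: [0.5012, 0.0739, 0.2503]
orientation: [[-0.998, 0.01, -0.059], [0.059, 0.257, -0.965], [0.006, -0.966, -0.257]]
force: [0.5, 0.3, -2.4]
gripper_width: 0.747
gripper_force: 22.0
clock: 21.25
tool_pos: [0.5012, 0.0739, 0.2503]
orientation: [[-0.869, -0.491, -0.059], [-0.078, 0.252, -0.965], [0.489, -0.834, -0.257]]
force: [-0.9, 0.1, -2.0]
gripper_width: 0.752
gripper_force: 22.0
clock: 22.05
tool_pos: [0.5012, 0.0739, 0.2505]
orientation: [[-0.506, -0.86, -0.059], [-0.194, 0.18, -0.964], [0.84, -0.477, -0.258]]
force: [-0.4, -0.2, -1.2]
gripper_width: 0.75
gripper_force: 22.0
{'clock': 22.05, 'joint_pos': [-0.293, 0.578, -0.453, 1.716, 1.013, 2.048, 1.618], 'tool_pos': [0.501, 0.074, 0.25]}
[-0.05876433 -0.9644405  -0.25768446]
```

View pics/s5.png

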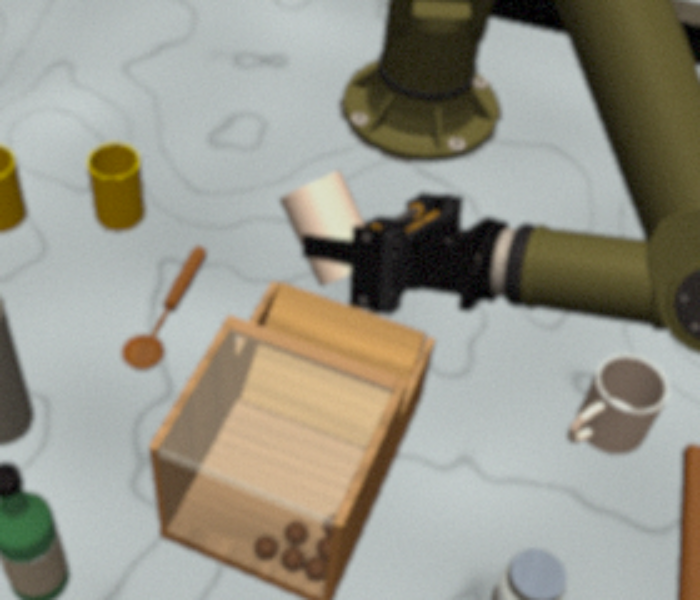

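```bash

python3 -m crank '[[0,0,0,0.001,0.02,0.005,0.5],[0,0,0,0.002,0.04,0.011,0.5],[0,0,0,0.004,0.06,0.016,0.5],[0,0,0,0.005,0.08,0.022,0.5],[0,0,0,0.006,0.1,0.027,0.5],[0,0,0,0.007,0.12,0.032,0.5],[0,0,0,0.008,0.14,0.038,0.5],[0,0,0,0.01,0.161,0.043,0.5]]'
python3 - <<'E'
from h import *
im,dp=viewer.get_image("scene"); a=cv2.resize(im[200:320,240:360,::-1],(500,500),interpolation=cv2.INTER_CUBIC)
F=[robot.observe()["force"][2]]
for r in nets.masks_of("scene","nut0_center"): print(round(r["confidence"],2),np.round(r["bbox"]).tolist())
for i in range(8):
    viewer.get_image("top"); F.append(robot.observe()["force"][2])
print("Fz",np.mean(F),np.std(F))
im2,_=viewer.get_image("top"); b=cv2.resize(im2[110:260,200:300,::-1],(300,450),interpolation=cv2.INTER_CUBIC)
M=np.zeros((500,800,3),np.uint8); M[:,:500]=a; M[:450,500:]=b; cv2.imwrite("pics/m6.png",M)
E
```

```text
clock: 22.95
tool_pos: [0.5012, 0.0739, 0.2504]
orientation: [[-0.009, -0.998, -0.059], [-0.258, 0.06, -0.964], [0.966, 0.007, -0.258]]
force: [0.4, -1.1, -1.0]
gripper_width: 0.749
gripper_force: 22.0
Fz -1.299809361299179 0.23330712977221973
```

View pics/m6.png

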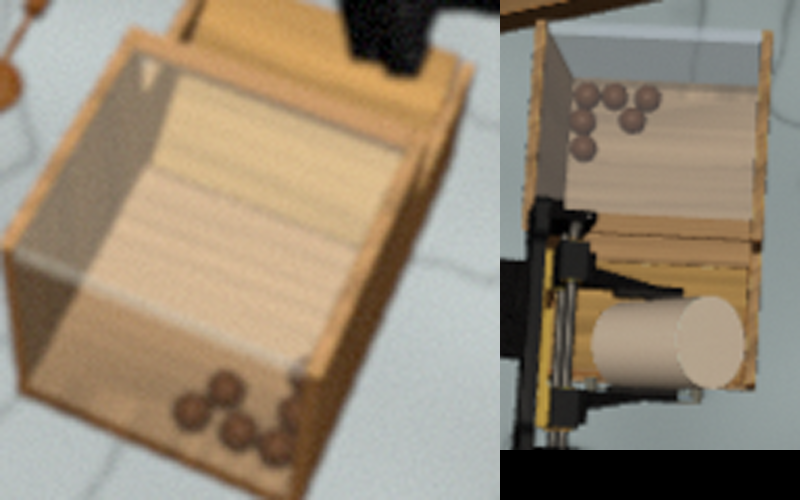

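The top view shows six nuts at the back of the bin, at (588,95), (614,95), (648,98), (583,121), (632,120) and (584,148). The tumbler is empty: Fz is about -1.3 N. I'll now roll it upright and carry it back to its old spot.

```bash

python3 -m crank '[[0,0,0,-0.002,-0.04,-0.011,0.5],[0,0,0,-0.005,-0.08,-0.022,0.5],[0,0,0,-0.007,-0.12,-0.032,0.5],[0,0,0,-0.01,-0.161,-0.043,0.5],[0,0,0,-0.012,-0.2,-0.054,0.5],[0,0,0,-0.014,-0.24,-0.064,0.5],[0,0,0,-0.017,-0.28,-0.075,0.5],[0,0,0,-0.019,-0.321,-0.086,0.5]]'
python3 -m crank '[[0,0,0,-0.002,-0.04,-0.011,0.5],[0,0,0,-0.005,-0.08,-0.022,0.5],[0,0,0,-0.007,-0.12,-0.032,0.5],[0,0,0,-0.01,-0.161,-0.043,0.5],[0,0,0,-0.012,-0.2,-0.054,0.5],[0,0,0,-0.014,-0.24,-0.064,0.5],[0,0,0,-0.017,-0.28,-0.075,0.5],[0,0,0,-0.019,-0.321,-0.086,0.5]]'
python3 -m crank '[[0,0,0,-0.002,-0.04,-0.011,0.5],[0,0,0,-0.005,-0.08,-0.022,0.5],[0,0,0,-0.007,-0.12,-0.032,0.5],[0,0,0,-0.01,-0.161,-0.043,0.5],[0,0,0,-0.012,-0.2,-0.054,0.5],[0,0,0,-0.014,-0.24,-0.064,0.5],[0,0,0,-0.017,-0.28,-0.075,0.5],[0,0,0,-0.019,-0.321,-0.086,0.5]]'
python3 -m crank '[[-0.01,-0.12,0,0.002,0,-0.002,0.5],[-0.02,-0.23,0,0.005,-0.001,-0.005,0.5],[-0.02,-0.34,0,0.007,-0.001,-0.007,0.5],[-0.03,-0.46,0,0.01,-0.002,-0.01,0.5],[-0.04,-0.57,0,0.013,-0.003,-0.013,0.5],[-0.05,-0.69,0,0.015,-0.003,-0.015,0.5],[-0.05,-0.8,0,0.018,-0.004,-0.018,0.5],[-0.06,-0.91,0,0.02,-0.004,-0.02,0.5]]'
python3 -m crank '[[-0.01,-0.12,0,0.002,0,-0.002,0.5],[-0.02,-0.23,0,0.005,-0.001,-0.005,0.5],[-0.02,-0.34,0,0.007,-0.001,-0.007,0.5],[-0.03,-0.46,0,0.01,-0.002,-0.01,0.5],[-0.04,-0.57,0,0.013,-0.003,-0.013,0.5],[-0.05,-0.69,0,0.015,-0.003,-0.015,0.5],[-0.05,-0.8,0,0.018,-0.004,-0.018,0.5],[-0.06,-0.91,0,0.02,-0.004,-0.02,0.5]]'
python3 -m crank '[[-0.01,-0.12,-0.04,0.002,0,-0.002,0.5],[-0.02,-0.23,-0.08,0.005,-0.001,-0.005,0.5],[-0.02,-0.34,-0.12,0.007,-0.001,-0.007,0.5],[-0.03,-0.46,-0.16,0.01,-0.002,-0.01,0.5],[-0.04,-0.57,-0.2,0.013,-0.003,-0.013,0.5],[-0.05,-0.69,-0.23,0.015,-0.003,-0.015,0.5],[-0.05,-0.8,-0.25,0.018,-0.004,-0.018,0.5],[-0.06,-0.91,-0.25,0.02,-0.004,-0.02,0.5]]'
python3 -m crank '[[-0.01,-0.12,-0.06,0.002,0,-0.002,0.5],[-0.02,-0.23,-0.13,0.005,-0.001,-0.005,0.5],[-0.02,-0.34,-0.2,0.007,-0.001,-0.007,0.5],[-0.03,-0.46,-0.28,0.01,-0.002,-0.01,0.5],[-0.04,-0.57,-0.36,0.013,-0.003,-0.013,0.5],[-0.05,-0.69,-0.44,0.015,-0.003,-0.015,0.5],[-0.05,-0.8,-0.52,0.018,-0.004,-0.018,0.5],[-0.06,-0.91,-0.6,0.02,-0.004,-0.02,0.5]]'
python3 - <<'E'
from h import *
from scipy.spatial.transform import Rotation as Ro
s=robot.observe(); print({k:np.round(s[k],4).tolist() for k in("clock","joint_pos","tool_pos")})
R=np.array(s["orientation"])
Rg=np.array([[.152,.952,-.267],[.471,-.307,-.827],[-.869,-.001,-.495]])
print("rot",Ro.from_matrix(Rg@R.T).as_rotvec()/np.pi,"shift/.1",(np.array([.4775,-.2902,.0855])-s["tool_pos"])/.1)
E
```

```text
clock: 24.3
tool_pos: [0.5013, 0.0738, 0.2503]
orientation: [[-0.872, -0.487, -0.058], [-0.078, 0.255, -0.964], [0.484, -0.836, -0.26]]
force: [0.1, 0.5, -2.3]
gripper_width: 0.752
gripper_force: 22.0
clock: 25.1
tool_pos: [0.5013, 0.0738, 0.2503]
orientation: [[-0.858, 0.51, -0.056], [0.179, 0.197, -0.964], [-0.481, -0.837, -0.26]]
force: [0.2, 0.8, -1.6]
gripper_width: 0.751
gripper_force: 22.0
clock: 25.9
tool_pos: [0.5012, 0.0739, 0.2502]
orientation: [[0.011, 0.998, -0.055], [0.258, -0.056, -0.965], [-0.966, -0.003, -0.258]]
force: [0.2, 0.3, -0.9]
gripper_width: 0.753
gripper_force: 22.0
clock: 26.7
tool_pos: [0.4953, -0.0183, 0.2504]
orientation: [[0.036, 0.993, -0.112], [0.318, -0.117, -0.941], [-0.948, -0.001, -0.32]]
force: [-0.1, -0.1, -1.2]
gripper_width: 0.754
gripper_force: 22.0
clock: 27.5
tool_pos: [0.4893, -0.1092, 0.2504]
orientation: [[0.07, 0.984, -0.165], [0.373, -0.179, -0.91], [-0.925, 0.002, -0.38]]
force: [0.2, -0.7, -0.4]
gripper_width: 0.752
gripper_force: 22.0
clock: 28.3
tool_pos: [0.4833, -0.2002, 0.2251]
orientation: [[0.106, 0.971, -0.216], [0.425, -0.241, -0.873], [-0.899, 0.0, -0.438]]
force: [-0.2, -0.0, -1.0]
gripper_width: 0.747
gripper_force: 22.0
clock: 29.1
tool_pos: [0.4774, -0.2912, 0.1646]
orientation: [[0.145, 0.954, -0.264], [0.473, -0.301, -0.828], [-0.869, -0.004, -0.494]]
force: [-0.1, -0.8, -0.8]
gripper_width: 0.747
gripper_force: 22.0
{'clock': 29.1, 'joint_pos': [-0.1053, 0.4306, 0.1581, 1.9331, 0.9697, 1.3433, -0.7759], 'tool_pos': [0.4774, -0.2912, 0.1646]}
rot [-0.00019881 -0.0011544  -0.00195722] shift/.1 [ 0.0013663   0.01001031 -0.79132285]
```

```bash

python3 -m crank '[[0,0.01,-0.14,0,-0.001,-0.001,0.5],[0,0.01,-0.28,0,-0.001,-0.002,0.5],[0,0.01,-0.42,0,-0.001,-0.002,0.5],[0,0.01,-0.55,0,-0.001,-0.002,0.5],[0,0.01,-0.67,0,-0.001,-0.002,0.5],[0,0.01,-0.74,0,-0.001,-0.002,0.5],[0,0.01,-0.77,0,-0.001,-0.002,0.5],[0,0.01,-0.79,0,-0.001,-0.002,0.5]]'
python3 -m crank '[[0,0,0,0,0,0,0.5],[0,0,0,0,0,0,0.8],[0,0,0,0,0,0,0.9],[0,0,0,0,0,0,1],[0,0,0,0,0,0,1],[0,0,0,0,0,0,1],[0,0,0,0,0,0,1],[0,0,0,0,0,0,1]]'
python3 -m crank '[[0.02,0.06,0.03,0,0,0,1],[0.05,0.15,0.09,0,0,0,1],[0.09,0.27,0.16,0,0,0,1],[0.13,0.4,0.24,0,0,0,1],[0.18,0.55,0.33,0,0,0,1],[0.22,0.68,0.41,0,0,0,1],[0.26,0.8,0.49,0,0,0,1],[0.3,0.93,0.56,0,0,0,1]]'
python3 - <<'E'
from h import *
from scipy.spatial.transform import Rotation as Ro
im,dp=viewer.get_image("top"); C=cloud("top",im,dp)
m=(dp>0)&(abs(C[...,0]-.464)<.06)&(abs(C[...,1]+.333)<.06)&(C[...,2]>.02)&(C[...,2]<.14)
P=C[m]; print(len(P),P[:,2].max(), cv2.minEnclosingCircle(P[P[:,2]>.088][:,:2].astype(np.float32)), np.median(P[P[:,2]>.088,2]))
s=robot.observe(); print({k:np.round(s[k],3).tolist() for k in("clock","joint_pos","tool_pos")})
R=np.array(s["orientation"])
Rt=np.array([[.0625,.998,0],[.998,-.0625,0],[0,0,-1]])
print("rot to down",Ro.from_matrix(Rt@R.T).as_rotvec()/np.pi)
E
```

```text
clock: 29.9
tool_pos: [0.4774, -0.2892, 0.0861]
orientation: [[0.15, 0.952, -0.267], [0.471, -0.306, -0.827], [-0.869, -0.001, -0.495]]
force: [0.4, 0.2, -2.0]
gripper_width: 0.753
gripper_force: 22.0
clock: 30.7
tool_pos: [0.4773, -0.2892, 0.0863]
orientation: [[0.151, 0.952, -0.267], [0.471, -0.307, -0.827], [-0.869, -0.001, -0.495]]
force: [-0.2, -0.3, -0.1]
gripper_width: 0.999
gripper_force: 0.0
clock: 31.5
tool_pos: [0.5078, -0.1951, 0.1432]
orientation: [[0.151, 0.952, -0.267], [0.471, -0.306, -0.827], [-0.869, -0.001, -0.495]]
force: [1.1, -0.1, 0.8]
gripper_width: 1.0
gripper_force: 0.0
451 0.10182179508799871 ((0.46208125352859497, -0.33443349599838257), 0.033284999430179596) 0.09429464237725171
{'clock': 31.55, 'joint_pos': [-0.209, 0.513, 0.086, 1.853, 0.876, 1.453, -0.862], 'tool_pos': [0.509, -0.193, 0.144]}
rot to down [ 0.32958217 -0.061571    0.07093488]
```

The tumbler stands upright at (0.462, -0.334), with its rim at z 0.094. Next I'll close the fingers and go in front of the flap, beside its handle, to push it shut.

```bash

python3 -m crank '[[-0.02,0.08,0.12,0.02,-0.004,0.004,1],[-0.05,0.17,0.25,0.041,-0.008,0.009,1],[-0.07,0.26,0.38,0.062,-0.012,0.013,0.8],[-0.1,0.35,0.5,0.082,-0.015,0.018,0.5],[-0.12,0.43,0.63,0.103,-0.019,0.022,0.3],[-0.15,0.52,0.75,0.124,-0.023,0.027,0],[-0.18,0.61,0.88,0.144,-0.027,0.031,0],[-0.2,0.7,1,0.165,-0.031,0.035,0]]'
python3 -m crank '[[-0.06,0.12,0,0.02,-0.004,0.004,0],[-0.13,0.25,0,0.041,-0.008,0.009,0],[-0.2,0.38,0,0.062,-0.012,0.013,0],[-0.27,0.5,0,0.082,-0.015,0.018,0],[-0.34,0.63,0,0.103,-0.019,0.022,0],[-0.4,0.75,0,0.124,-0.023,0.027,0],[-0.47,0.88,0,0.144,-0.027,0.031,0],[-0.54,1,0,0.165,-0.031,0.035,0]]'
python3 - <<'E'
from h import *
from scipy.spatial.transform import Rotation as Ro
s=robot.observe(); print({k:np.round(s[k],3).tolist() for k in("clock","joint_pos","tool_pos","gripper_width")})
R=np.array(s["orientation"]); Rt=np.array([[.0625,.998,0],[.998,-.0625,0],[0,0,-1]])
print("rot",Ro.from_matrix(Rt@R.T).as_rotvec()/np.pi,"shift",(np.array([.435,-.019,.15])-s["tool_pos"])/.1)
im,dp=viewer.get_image("top"); C=cloud("top",im,dp)
P=C[(dp>0)&(C[...,0]>.44)&(C[...,0]<.6)&(C[...,1]>.03)&(C[...,1]<.1)&(C[...,2]>.02)&(C[...,2]<.16)]
bx=(P[:,:2]-[.589,.0385])@np.array([.998,-.0625])
for a in np.arange(-.14,0,.01):
    q=P[(abs(bx-a)<.005),2]; print(round(a,2),len(q),np.median(q).round(3) if len(q) else '')
E
```

```text
clock: 32.35
tool_pos: [0.4869, -0.1258, 0.243]
orientation: [[0.144, 0.982, -0.125], [0.854, -0.187, -0.486], [-0.5, -0.036, -0.865]]
force: [0.0, -1.0, -0.1]
gripper_width: 0.539
gripper_force: 0.0
clock: 33.15
tool_pos: [0.4327, -0.0257, 0.2424]
orientation: [[0.065, 0.998, -0.004], [0.998, -0.065, 0.002], [0.002, -0.005, -1.0]]
force: [0.7, -0.1, -0.3]
gripper_width: 0.004
gripper_force: 0.0
{'clock': 33.15, 'joint_pos': [-0.043, -0.106, 0.039, 2.021, 0.002, 1.231, -0.069], 'tool_pos': [0.433, -0.026, 0.242], 'gripper_width': 0.004}
rot [-0.00067762 -0.00142284  0.00072482] shift [ 0.02258695  0.06681175 -0.92412252]
-0.14 0 
-0.13 7 0.076
-0.12 25 0.079
-0.11 48 0.121
-0.1 51 0.119
-0.09 50 0.111
-0.08 57 0.101
-0.07 99 0.092
-0.06 95 0.084
-0.05 96 0.075
-0.04 93 0.066
-0.03 91 0.057
-0.02 83 0.049
-0.01 86 0.04
0.0 91 0.033
```

```bash

python3 -m crank '[[0,0.02,-0.15,0,0,0,0],[0.01,0.04,-0.3,0,0,0,0],[0.02,0.07,-0.45,0,0,0,0],[0.02,0.07,-0.6,0,0,0,0],[0.02,0.07,-0.75,0,0,0,0],[0.02,0.07,-0.87,0,0,0,0],[0.02,0.07,-0.92,0,0,0,0],[0.02,0.07,-0.92,0,0,0,0]]'
python3 -m crank '[[0.08,0,0,0,0,0,0],[0.16,-0.01,0.01,0,0,0,0],[0.24,-0.01,0.03,0,0,0,0],[0.32,-0.02,0.06,0,0,0,0],[0.4,-0.02,0.1,0,0,0,0],[0.48,-0.03,0.14,0,0,0,0],[0.56,-0.03,0.18,0,0,0,0],[0.62,-0.04,0.22,0,0,0,0]]'
python3 -m crank '[[0.07,0,0.04,0,0,0,0],[0.14,-0.01,0.09,0,0,0,0],[0.21,-0.01,0.13,0,0,0,0],[0.28,-0.02,0.17,0,0,0,0],[0.35,-0.02,0.21,0,0,0,0],[0.41,-0.02,0.25,0,0,0,0],[0.46,-0.03,0.25,0,0,0,0],[0.5,-0.03,0.25,0,0,0,0]]'
python3 - <<'E'
from h import *
im,dp=viewer.get_image("scene"); C=cloud("scene",im,dp)
for lo,hi in ((.142,.158),(.162,.19)):
    P=C[(dp>0)&(C[...,0]>.46)&(C[...,0]<.6)&(abs(C[...,1]-.065)<.03)&(C[...,2]>lo)&(C[...,2]<hi)]
    bx=(P[:,:2]-[.589,.0385])@np.array([.998,-.0625]); print(lo,len(P),np.percentile(bx,[2,25,50,75]).round(3) if len(P) else '')
d=np.load("scene0.npz"); C=cloud("scene",d["im"],d["dp"])
for lo,hi in ((.142,.158),(.162,.19)):
    P=C[(d["dp"]>0)&(C[...,0]>.46)&(C[...,0]<.6)&(abs(C[...,1]-.065)<.03)&(C[...,2]>lo)&(C[...,2]<hi)]
    bx=(P[:,:2]-[.589,.0385])@np.array([.998,-.0625]); print("start",lo,len(P),np.percentile(bx,[2,25,50,75]).round(3))
E
```

```text
clock: 34.0
tool_pos: [0.4349, -0.0193, 0.1497]
orientation: [[0.065, 0.998, -0.006], [0.998, -0.065, -0.001], [-0.001, -0.006, -1.0]]
force: [-0.1, 0.9, 0.5]
gripper_width: 0.007
gripper_force: 0.0
clock: 34.8
tool_pos: [0.4842, -0.0219, 0.1739]
orientation: [[0.065, 0.997, -0.042], [0.998, -0.065, 0.002], [-0.001, -0.042, -0.999]]
force: [-55.3, 4.7, 61.2]
gripper_width: 0.004
gripper_force: 34.4
clock: 35.6
tool_pos: [0.548, -0.0264, 0.1972]
orientation: [[0.066, 0.998, -0.004], [0.998, -0.066, -0.001], [-0.001, -0.004, -1.0]]
force: [-1.8, 0.0, 0.3]
gripper_width: 0.006
gripper_force: 0.8
0.142 99 [-0.064 -0.059 -0.058 -0.055]
0.162 189 [-0.022 -0.015 -0.012  0.004]
start 0.142 103 [-0.063 -0.058 -0.056 -0.053]
start 0.162 180 [-0.019 -0.014 -0.011  0.004]
```

```bash

python3 -m crank '[[0.01,0,0,0,0,0,0],[0.02,0,0,0,0,0,0],[0.03,0,0,0,0,0,0],[0.03,0,0,0,0,0,0],[0.04,0,0,0,0,0,0],[0.04,0,0,0,0,0,0],[0.04,0,0,0,0,0,0],[0.04,0,0,0,0,0,0]]'
```

```text
clock: 36.45
tool_pos: [0.5513, -0.0262, 0.1972]
orientation: [[0.065, 0.998, -0.005], [0.998, -0.065, -0.0], [-0.001, -0.004, -1.0]]
force: [-0.7, 0.6, -0.2]
gripper_width: 0.003
gripper_force: 0.2
```

```bash

python3 -m crank '[[0.01,0,0,0,0,0,0],[0.01,0,0,0,0,0,0],[0.02,0,0,0,0,0,0],[0.02,0,0,0,0,0,0],[0.03,0,0,0,0,0,0],[0.03,0,0,0,0,0,0],[0.04,0,0,0,0,0,0],[0.04,0,0,0,0,0,0]]'
python3 - <<'E'
from h import *
for cam in ("scene",):
    im,dp=viewer.get_image(cam); C=cloud(cam,im,dp)
    for lo,hi in ((.142,.158),(.162,.19)):
        P=C[(dp>0)&(C[...,0]>.46)&(C[...,0]<.6)&(abs(C[...,1]-.065)<.03)&(C[...,2]>lo)&(C[...,2]<hi)]
        bx=(P[:,:2]-[.589,.0385])@np.array([.998,-.0625]); print(lo,len(P),np.percentile(bx,[2,25,50,75]).round(3))
E
```

```text
clock: 37.25
tool_pos: [0.5555, -0.0262, 0.1973]
orientation: [[0.065, 0.998, -0.004], [0.998, -0.065, -0.0], [-0.001, -0.004, -1.0]]
force: [0.0, -0.6, 0.3]
gripper_width: 0.001
gripper_force: 0.3
0.142 108 [-0.058 -0.054 -0.051 -0.049]
0.162 136 [-0.014 -0.01   0.001  0.005]
```

```bash

python3 -m crank '[[0.01,0,0,0,0,0,0],[0.02,0,0,0,0,0,0],[0.02,0,0,0,0,0,0],[0.03,0,0,0,0,0,0],[0.03,0,0,0,0,0,0],[0.04,0,0,0,0,0,0],[0.05,0,0,0,0,0,0],[0.05,0,0,0,0,0,0]]'
python3 - <<'E'
from h import *
for cam in ("scene",):
    im,dp=viewer.get_image(cam); C=cloud(cam,im,dp)
    for lo,hi in ((.142,.158),(.162,.19)):
        P=C[(dp>0)&(C[...,0]>.46)&(C[...,0]<.6)&(abs(C[...,1]-.065)<.03)&(C[...,2]>lo)&(C[...,2]<hi)]
        bx=(P[:,:2]-[.589,.0385])@np.array([.998,-.0625]); print(lo,len(P),np.percentile(bx,[2,25,50,75]).round(3))
E
```

```text
clock: 38.1
tool_pos: [0.5603, -0.0262, 0.1973]
orientation: [[0.065, 0.998, -0.005], [0.998, -0.065, -0.0], [-0.001, -0.005, -1.0]]
force: [-0.9, -0.3, 0.9]
gripper_width: 0.002
gripper_force: 0.5
0.142 112 [-0.054 -0.049 -0.046 -0.044]
0.162 98 [-0.01  -0.006  0.003  0.006]
```

```bash

python3 -m crank '[[0.01,0,0,0,0,0,0],[0.02,0,0,0,0,0,0],[0.02,0,0,0,0,0,0],[0.03,0,0,0,0,0,0],[0.03,0,0,0,0,0,0],[0.04,0,0,0,0,0,0],[0.05,0,0,0,0,0,0],[0.05,0,0,0,0,0,0]]'
python3 - <<'E'
from h import *
for cam in ("scene",):
    im,dp=viewer.get_image(cam); C=cloud(cam,im,dp)
    for lo,hi in ((.142,.158),(.162,.19)):
        P=C[(dp>0)&(C[...,0]>.46)&(C[...,0]<.6)&(abs(C[...,1]-.065)<.03)&(C[...,2]>lo)&(C[...,2]<hi)]
        bx=(P[:,:2]-[.589,.0385])@np.array([.998,-.0625]); print(lo,len(P),np.percentile(bx,[2,25,50,75]).round(3))
E
```

```text
clock: 38.95
tool_pos: [0.5612, -0.0263, 0.1972]
orientation: [[0.066, 0.998, -0.015], [0.998, -0.066, -0.0], [-0.001, -0.015, -1.0]]
force: [-16.3, 0.3, 12.1]
gripper_width: 0.007
gripper_force: 9.3
0.142 112 [-0.053 -0.049 -0.046 -0.043]
0.162 98 [-0.009 -0.006  0.003  0.006]
```

It hit its stop at 16 N, so the flap is fully shut. I'll retreat and check.

```bash

python3 -m crank '[[-0.05,0,0,0,0,0,0],[-0.15,0.01,0,0,0,0,0],[-0.27,0.02,0.05,0,0,0,0],[-0.4,0.02,0.15,0,0,0,0],[-0.55,0.03,0.3,0,0,0,0],[-0.7,0.04,0.45,0,0,0,0],[-0.85,0.05,0.6,0,0,0,0],[-0.95,0.06,0.7,0,0,0,0]]'
python3 - <<'E'
from h import *
im,dp=viewer.get_image("scene"); C=cloud("scene",im,dp)
P=C[(dp>0)&(C[...,0]>.46)&(C[...,0]<.6)&(abs(C[...,1]-.065)<.03)&(C[...,2]>.142)&(C[...,2]<.158)]
bx=(P[:,:2]-[.589,.0385])@np.array([.998,-.0625]); print(len(P),np.percentile(bx,[2,25,50,75]).round(3))
im2,_=viewer.get_image("top")
M=np.zeros((560,800,3),np.uint8); M[:420,:470]=im[:,60:530,::-1]; M[:480,470:]=cv2.resize(im2[100:300,190:470,::-1],(330,480)) if 0 else 0
M[:236,470:]=cv2.resize(im2[100:300,190:470,::-1],(330,236)); M[240:560,470:790]=cv2.resize(im2[110:210,200:300,::-1],(320,320)); cv2.imwrite("pics/f.png",M)
E
```

```text
clock: 39.8
tool_pos: [0.4694, -0.0201, 0.2687]
orientation: [[0.065, 0.998, -0.003], [0.998, -0.065, -0.0], [-0.001, -0.003, -1.0]]
force: [0.5, 0.3, 0.0]
gripper_width: 0.004
gripper_force: 0.0
112 [-0.053 -0.049 -0.046 -0.042]
```

View pics/f.png

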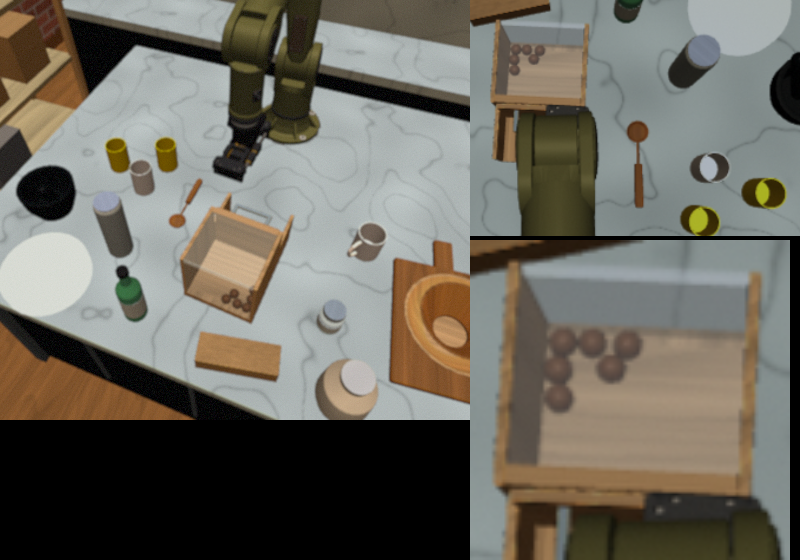

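The flap is shut with the handle upright at (250,213), and six nuts lie in the bin at the back. The empty tumbler stands at (141,178), the bystanders haven't moved, and the gripper touches nothing.

```bash
python3 -c "
from plant import robot
print(robot.close_job())"
```

```text
the job is handed in; nothing more can be done
None
```

The job is handed in with all six nuts in the bin, the flap pushed shut to its stop, and the empty tumbler upright back at its old spot; the other things look unmoved, the clock was at about 40 s of 72, and no verdict was returned.

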